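Seat a tool holder in the setting stand

TASK

Take the tool holder out of its blue pod and set its taper into the spindle of the setting stand: feel for the two drive dogs with light pressure, turning the holder until its slots drop over them, and let it go fully home, flange flat on the spindle nose. Then swing the red-knobbed clasp fully shut over the flange and leave it so. Never force the holder down on the dogs or the taper, and leave the heatsink, funnel and spring clamp where they are.

Things in the scene. Friction and masses are not known exactly. Their poses are not given: they have to be found in the camera images.
- holder: loose steel tool holder, 0.45 to 0.65 kg, upright in the pod; origin on its axis in the plane of the flange's underside, z up. Flange 46 mm diameter, 0 to 22 mm; neck 30 mm diameter up to 51 mm. Two drive slots on its +x and -x sides, cut through the flange's full height: 16.5 mm wide, floors 16.3 mm off the axis, lower edges chamfered 0.4 mm; a half turn fits the same
- holder_nut (a point): on the holder's axis, 60 mm above its origin: middle of the dark round collet nut, 34 mm diameter, 18 mm tall, the holder's top (its flat top is 9 mm above this point), the place to grip
- holder_tip (a point): lower end of the holder, 68 mm below its origin, on the axis: end of a 12 mm pull stud under the tapered shank (7:24, 8.3 degrees a side, 31.5 mm diameter at the flange, 48 mm long)
- stand: setting stand bolted to the cart: grey base plate 120 mm (x) by 150 mm (y from -87 to +63), blue round housing 86 mm diameter, steel spindle 65 mm diameter with a taper bore opening upwards; origin on the spindle axis at the cart top, z up. A brake holds the spindle at the angle it was left at, against up to about 1 N m; oiled taper and dogs, friction about 0.12
- nose (a point): centre of the spindle nose face, 92 mm above the cart top; the holder is home when its origin is here. Side play of the taper is about 0.15 mm when home and grows by 0.146 mm per mm of height. Off the dogs' line the flange rests on the dogs, 8 mm too high. Axes as the stand's
- dog_mid (a point): midway between the dogs on the spindle axis, at the height of their tops. Two dark dogs on the nose face, opposite each other: 15 mm wide, 8 mm high, 17.8 to 27 mm off the axis, top edges chamfered 0.4 mm. The line through them lies anywhere within 0.7 rad either way of the stand's x axis; that angle is NOT measured (this point's axes are the stand's)
- pod: fixed blue plastic pod, 84 mm foot, 54 mm body, 78 mm high; origin at the centre of its underside. The holder's flange rests on its top, the shank hanging in its bore with 2 mm of side play; lift straight up by 75 mm to clear
- clasp (a joint): clasp angle, rad: 0 = shut (hook over the flange, at its stop), 1.35 = fully open; starts open. Opens clockwise seen from above, stays where it is left, takes about 2 N at the knob. The lever is 8 mm thick, its underside 24 mm above the nose face and 2 mm above the flange of a holder that is home; it cannot shut over one that is not
- clasp_pivot (a point): on the clasp's vertical pivot axis, top of the 20 mm hub, 36 mm above the nose face; 56 mm from the spindle axis on the stand's -y side. The hook arm is 37 mm long and 14 mm wide
- clasp_knob (a point): centre of the top of the clasp's red upright knob, 16 mm diameter, standing 32 mm above the lever's top face (this point is 64 mm above the nose face), 50 mm from the pivot, opposite to the hook. Shut, the knob is in line with pivot and spindle axis, 106 mm from the latter
- heatsink: loose finned aluminium heatsink block 80 x 60 x 28 mm, bystander; origin at the centre of its underside
- funnel: loose hard green silicone funnel standing mouth down, 82 mm diameter, 88 mm high, bystander; origin at the centre of its underside
- clamp: loose stainless spring clamp with orange grips lying on its side, about 110 x 50 x 17 mm, bystander; origin under its pivot

How it is judged:
By the outcome, as a careful person would: the job done as asked, in the order asked, and still so for the second after the job is handed in, with the robot touching nothing.
It also fails if it takes over 72 s, if anything falls off the work surface, if the arm or the gripper's body presses on something with over 40 N, if the wrist force passes 120 N, or if a joint passes its speed limit or range.

ROBOT

A 6-joint arm with a two-finger parallel gripper is mounted at the origin on the work surface. World frame = base frame: x ahead of the robot, y to its left, z up, the work surface at z = 0. Lengths are in mm, angles in rad, forces in N, time in s.
With the tool pointing down it reaches from about 300 to 875 mm from the base axis. Payload 6.4 kg.
Tool frame: the origin (TCP) lies at the centre of the arm's flange, where the gripper is bolted on; the fingertips stand 173 mm ahead of it and the grasp point (between the pads) lies 155 mm ahead of it; z points along the fingers, y is the direction in which the jaws open and shut (so a half turn about z gives the same grasp; the last joint's range is limited). The gripper opens to 85 mm and grips with 20 to 120 N. Pads are 22 mm wide; open, the fingers measure 114 mm over their backs; the gripper's body (76 mm by 85 mm) begins 54 mm behind the grasp point. The pads swing forward as they close: fully open they stand 13 mm farther back than shut.
Start: joints at [0.964, 0.181, 1.607, -0, 1.354, -0.206], TCP at [224.33, 529.451, 404.688] pointing down, gripper open.
Joint ranges: [-2.99, 2.99], [-0.89, 2.07], [0.3, 2.58], [-1.14, 4.28], [0, 2.63], [-3.12, 3.12]. Speed limits (rad/s): [2.57, 2.57, 3.01, 3.14, 3.14, 3.14].

INTERFACE

Orientations are given as a unit quaternion [x, y, z, w].
In Python, from workcell import telemetry, viewer, manip gives the robot as it stands.
- The arm moves only by the tool send_rows, never from a script. Its arguments are lists of equal length, an entry for each row: "xyz": the shift along the world's x, y, z in mm, a list of three; "twist": the turn, a rotation vector about the world's x, y, z in degrees, a list of three; "jaw": the opening, from -1 (shut) to 1 (fully open). A call has 1 to 12 rows; each row shifts and turns the commanded pose from where the row before left it; what a row does not reach is not made up. A row lasts 1/12 s, in which the tool goes at most 41.7 mm and 7.16 degrees, less where a joint would pass 70% of its speed; a pose out of reach is approached as far as the arm can. A call is refused whole if a number of a shift passes 41.7 or a number of a turn 7.16, either way. A call with a gripper value outside its range is refused whole. The fingers move at their own pace and stop on an object; "newtons" is the grip in N (left out, the last holds). Time passes only in rows, so rows that do not move let the fingers close. It gives the time, the measured TCP pose, the force and the opening at its end, in the units of the state.
- telemetry.sense(): the state, without advancing time (a new reading comes with each control period).
- viewer.get_image(name): name is "side" or "top"; returns (picture, depth): 400x640x3 uint8, red, green, blue; 400x640 float32, mm along the optical axis (not along the pixel's ray), 0 where there is no reading.
- viewer.camera_model(name): a dict with "fx", "fy", "cx", "cy" (pixels), "distortion" ([k1, k2, p1, p2, k3] as OpenCV has them; the pictures are not rectified), "R" (3x3) and "t" (3): a world point X has camera coordinates R X + t. Camera axes: x right, y down, z forward; pixel columns grow to the right and rows downward; lengths in mm; the calibration is good to about 2 mm. A picture is of the moment at which its call begins. camera_model takes no time and is no camera call.
- manip.sign_off(): hands the job in, once; it reports no verdict.
The state is a dict: "t": time; "q": joint angles; "joint_vel": joint speeds; "effort": joint torques, N m; "tool_pos": TCP position; "ee_rot": TCP orientation; "wrist_force": force on the tool from outside, world axes, zero at the start; "moment": the same for the moment, N m; "finger_gap": finger opening in mm.
Only numpy, scipy, OpenCV 4.12 (cv2) and the standard library are available. Lean on these libraries where they do the work, as an engineer would, in place of code of your own. Each camera call takes 0.05 s, during which the arm holds its last target. There are 200 camera calls.

## Working session

There is one attempt and no reset: what is moved stays moved. The work goes in short steps, Python scripts to look and compute and a tool call to move; the robot and the scene stay as the last step left them, time stands still between calls to the robot, and variables do not carry over. Pictures are saved under pics/ and viewed, about 8 in all and at most 12, crops included, and the job is handed in when it is done.

Besides the shell and the picture viewer there is one more tool, called after ">>>" as name(argument=value, ...) on one line, values as JSON. send_rows: Moves the arm, as the interface text tells. Its arguments: {"type":"object","properties":{"xyz":{"type":"array","items":{"type":"array","items":{"type":"number"}}},"twist":{"type":"array","items":{"type":"array","items":{"type":"number"}}},"jaw":{"type":"array","items":{"type":"number"}},"newtons":{"type":"number"}},"required":["xyz","twist","jaw"]}

```bash
mkdir -p pics; ls
cat > h.py <<'E'
import numpy as np, cv2, json
from workcell import telemetry, viewer, manip
def px2w(name,u,v,d=None,z=None):
    m=viewer.camera_model(name);K=np.array([[m['fx'],0,m['cx']],[0,m['fy'],m['cy']],[0,0,1]])
    p=cv2.undistortPoints(np.array([[[u,v]]],float),K,np.array(m['distortion']))[0,0]
    R=np.array(m['R']);t=np.array(m['t']);r=np.array([p[0],p[1],1.])
    if z is not None:
        c=-R.T@t; w=R.T@r; d=(z-c[2])/w[2]
    return R.T@(r*d-t)
def w2px(name,X):
    m=viewer.camera_model(name);K=np.array([[m['fx'],0,m['cx']],[0,m['fy'],m['cy']],[0,0,1]])
    R=np.array(m['R']);t=np.array(m['t'])
    return cv2.projectPoints(np.array(X,float).reshape(-1,1,3),cv2.Rodrigues(R)[0],t,K,np.array(m['distortion']))[0][:,0]
def snap(n,tag):
    im,d=viewer.get_image(n); cv2.imwrite(f'pics/{tag}.png',im[:,:,::-1]); np.save(f'pics/{tag}.npy',d); return im,d
E
python3 - <<'E'
from h import *
for n in('top','side'):
    snap(n,n+'0'); m=viewer.camera_model(n);print(n,m['fx'],-np.array(m['R']).T@m['t'],np.array(m['R'])[2])
print(telemetry.sense())
E
```

```text
pics
top 474.354438016516 [ 471.83142589   36.67613156 1140.19625578] [ 0.09862867 -0.013364   -0.99503457]
side 419.03623449353813 [ 553.03694989 -439.42218866  664.16786801] [ 0.02683234  0.65617137 -0.75413471]
{'t': 0.1, 'q': array([ 9.63713602e-01,  1.81482835e-01,  1.60787987e+00,  1.04417835e-05,
        1.35382561e+00, -2.06297203e-01]), 'joint_vel': array([-0.00020857, -0.00078272, -0.00233029,  0.00127536, -0.00115565,
       -0.00058663]), 'effort': array([ 8.94434306e-04, -4.45880842e+01, -3.52239740e+01, -2.36973319e-04,
        4.12091904e-03, -2.33071052e-05]), 'tool_pos': array([224.18411918, 529.25722987, 403.87858745]), 'ee_rot': array([ 1.99055289e-01,  9.79987936e-01, -7.30737529e-04, -3.20280063e-04]), 'wrist_force': array([-0.7749955 ,  0.50962321, -0.67705524]), 'moment': array([-0.02928161, -0.02040083,  0.01307081]), 'finger_gap': 85.68698163539841}
```

View pics/top0.png

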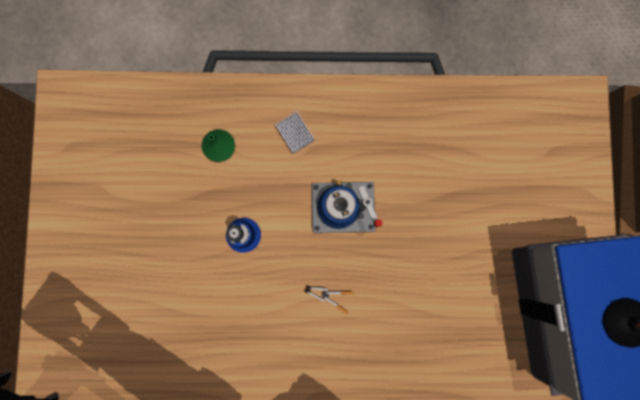

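View pics/side0.png

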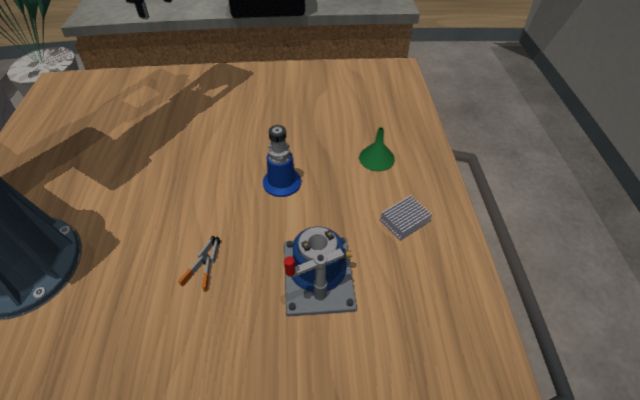

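The top view (up = +x, left = +y) shows the stand at about (343,206), the pod and holder at (240,235) and the knob at (378,223). The side view shows the stand at (318,265) and the nut at (278,133). Next I'll enlarge crops of both.

```bash
cat > crop.py <<'E'
import cv2,numpy as np
def tile(f,x,y,w,h,W=400,H=300):
    return cv2.resize(cv2.imread(f'pics/{f}.png')[y:y+h,x:x+w],(W,H),interpolation=cv2.INTER_CUBIC)
def sheet(out,specs):
    t=[tile(*s) for s in specs]
    cv2.imwrite(f'pics/{out}.png',np.vstack([np.hstack(t[:2]),np.hstack(t[2:])]))
E
python3 - <<'E'
from crop import *
sheet('c1',[('top0',305,174,80,60),('side0',270,220,106.66.__int__()-6,75),('top0',210,200,80,60),('side0',235,115,100,75)])
from h import *
for p in [(0,0,0),(500,0,0),(500,100,0)]: print(w2px('top',p),w2px('side',p))
E
```

```text
[[322.81873577 457.44762741]] [[ 22.08498006 264.19650517]]
[[323.48766535 236.5637299 ]] [[278.74156147 256.47228279]]
[[281.74988996 236.33575775]] [[279.36407317 215.21782095]]
```

View pics/c1.png

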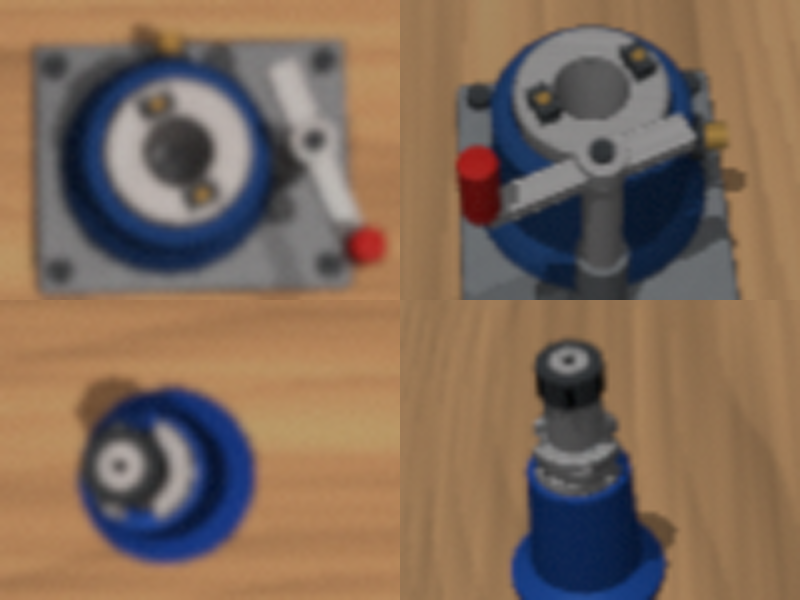

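```bash
cat > m1.py <<'E'
from h import *
def T(X,Y): return (305+X/5-.4,174+Y/5-.4)
def S(X,Y): return (270+(X-400)/4-.4,220+Y/4-.4)
def pr(n,c,uv,z): print(n,c,np.round(px2w(c,*uv,z=z),1))
pr('nose','top',T(179,152),92);pr('bore','top',T(178,150),92)
pr('nose','side',S(591,92),92)
for a,b in [((157,103),(202,195)),((543,100),(639,58))]:
    for i,p in enumerate((a,b)):
        c='top' if a[0]==157 else 'side'
        pr(f'dog{i}',c,(T if c=='top' else S)(*p),100)
for s in [(53,65),(323,60),(330,264),(58,270)]: pr('screw','top',T(*s),12)
pr('pivot','top',T(314,138),128);pr('pivot','side',S(602,150),128)
pr('knob','top',T(368,246),156);pr('knob','side',S(478,160),156)
pr('nut','top',(210+120/5-.4,200+166/5-.4),147);pr('nut','side',(235+169/4-.4,115+58/4-.4),147)
pr('podfoot','top',(210+167/5-.4,200+175/5-.4),4)
# rectified view of flange top plane z=100 and nose plane z=100
def rect(c,f,cx,cy,z,half=45,n=400):
    g=np.linspace(half,-half,n); X,Y=np.meshgrid(cy+g,cx+g)
    P=np.stack([Y,X,np.full_like(X,z)],-1).reshape(-1,3)
    uv=w2px(c,P).astype(np.float32).reshape(n,n,2)
    return cv2.remap(cv2.imread(f'pics/{f}.png'),uv[...,0],uv[...,1],cv2.INTER_CUBIC)
E
cat >> m1.py <<'E'
import sys
E
python3 m1.py
```

```text
nose top [570.1 -34.4  92. ]
bore top [571.  -33.9  92. ]
nose side [571.2 -36.3  92. ]
dog0 top [591.  -24.1 100. ]
dog1 top [550.4 -44.  100. ]
dog0 side [551.2 -45.  100. ]
dog1 side [591.8 -25.7 100. ]
screw top [619.1  20.7  12. ]
screw top [ 622.4 -109.    12. ]
screw top [ 524.5 -111.7   12. ]
screw top [520.9  17.8  12. ]
pivot top [573.1 -89.9 128. ]
pivot side [573.  -88.7 128. ]
knob top [ 525.4 -108.6  156. ]
knob side [ 527.4 -109.2  156. ]
nut top [503.2 192.1 147. ]
nut side [504.  194.1 147. ]
podfoot top [503.6 192.1   4. ]
```

Run:
```python
from m1 import *
a=rect('top','top0',503.6,192.5,100);b=rect('side','side0',503.6,192.5,100)
c=rect('top','top0',503.6,192.5,78);d=rect('side','side0',503.6,192.5,78)
# flange bottom circle
for im,z in((a,0),(b,0),(c,0),(d,0)):
    cv2.circle(im,(200,200),int(23*400/90),(0,255,255),1)
o=np.vstack([np.hstack([a,b]),np.hstack([c,d])]);cv2.imwrite('pics/r1.png',cv2.resize(o,(600,600)))
```

```text
nose top [570.1 -34.4  92. ]
bore top [571.  -33.9  92. ]
nose side [571.2 -36.3  92. ]
dog0 top [591.  -24.1 100. ]
dog1 top [550.4 -44.  100. ]
dog0 side [551.2 -45.  100. ]
dog1 side [591.8 -25.7 100. ]
screw top [619.1  20.7  12. ]
screw top [ 622.4 -109.    12. ]
screw top [ 524.5 -111.7   12. ]
screw top [520.9  17.8  12. ]
pivot top [573.1 -89.9 128. ]
pivot side [573.  -88.7 128. ]
knob top [ 525.4 -108.6  156. ]
knob side [ 527.4 -109.2  156. ]
nut top [503.2 192.1 147. ]
nut side [504.  194.1 147. ]
podfoot top [503.6 192.1   4. ]
```

View pics/r1.png

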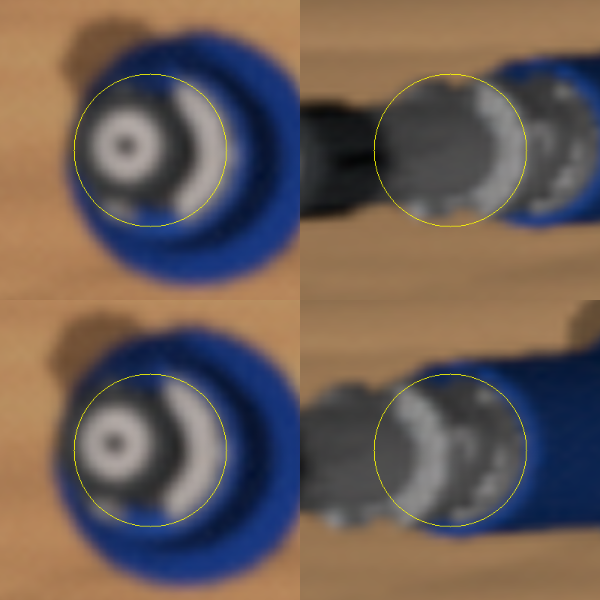

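The holder's slots look about +3° off world x and the dogs' line is at about +26°. The spindle axis is near (571,-35) and the holder near (503.6,192.5). Moving above the pod now.

>>> send_rows(xyz=[[23.3,-28.1,-2],[23.3,-28.1,-2],[23.3,-28.1,-2],[23.3,-28.1,-2],[23.3,-28.1,-2],[23.3,-28.1,-2],[23.3,-28.1,-2],[23.3,-28.1,-2],[23.3,-28.1,-2],[23.3,-28.1,-2],[23.3,-28.1,-2],[23.3,-28.1,-2]], twist=[[0,0,-7],[0,0,-7],[0,0,-7],[0,0,-7],[0,0,-7],[0,0,-7],[0,0,-7],[0,0,-7],[0,0,-7],[0,0,-7],[0,0,-7],[0,0,-7]], jaw=[1,1,1,1,1,1,1,1,1,1,1,1], newtons=60)

```text
t: 1.1
tool_pos: [504.6, 190.6, 380.3]
ee_rot: [0.806, 0.593, -0.0, -0.0]
wrist_force: [1.2, -0.0, -0.1]
finger_gap: 85.3
```

>>> send_rows(xyz=[[0,0,0],[0,0,0],[0,0,0]], twist=[[0,0,0],[0,0,0],[0,0,0]], jaw=[1,1,1])

```text
t: 1.35
tool_pos: [503.6, 192.3, 380.1]
ee_rot: [0.803, 0.595, -0.001, -0.001]
wrist_force: [-0.1, -0.6, 0.6]
finger_gap: 85.6
```

>>> send_rows(xyz=[[0,0,-20],[0,0,-20],[0,0,-20],[0,0,-17],[0,0,-10],[0,0,0],[0,0,0],[0,0,0],[0,0,0],[0,0,0],[0,0,0],[0,0,0]], twist=[[0,0,0],[0,0,0],[0,0,0],[0,0,0],[0,0,0],[0,0,0],[0,0,0],[0,0,0],[0,0,0],[0,0,0],[0,0,0],[0,0,0]], jaw=[1,1,1,1,1,1,-0.1,-0.15,-0.2,-0.25,-0.3,-0.4])

```text
t: 2.35
tool_pos: [504.4, 192.3, 295.0]
ee_rot: [0.804, 0.595, 0.001, 0.0]
wrist_force: [-1.5, 0.4, 5.3]
finger_gap: 32.1
```

>>> send_rows(xyz=[[0,0,0],[0,0,0],[0,0,0],[0,0,0],[0,0,0],[0,0,0]], twist=[[0,0,0],[0,0,0],[0,0,0],[0,0,0],[0,0,0],[0,0,0]], jaw=[-0.6,-0.8,-1,-1,-1,-1])

```text
t: 2.85
tool_pos: [504.4, 192.3, 295.0]
ee_rot: [0.804, 0.595, 0.001, 0.0]
wrist_force: [-1.0, 1.0, 5.5]
finger_gap: 32.2
```

>>> send_rows(xyz=[[0,0,3],[0,0,6],[0,0,10],[0,0,12],[0,0,14],[0,0,14],[0,0,14],[0,0,14],[0,0,13],[0,0,10],[0,0,2],[0,0,0]], twist=[[0,0,0],[0,0,0],[0,0,0],[0,0,0],[0,0,0],[0,0,0],[0,0,0],[0,0,0],[0,0,0],[0,0,0],[0,0,0],[0,0,0]], jaw=[-1,-1,-1,-1,-1,-1,-1,-1,-1,-1,-1,-1])

```text
t: 3.85
tool_pos: [504.1, 192.3, 406.9]
ee_rot: [0.804, 0.595, 0.001, 0.001]
wrist_force: [0.0, -0.2, -5.0]
finger_gap: 32.2
```

Run:
```python
from h import *
from crop import *
s=telemetry.sense();print(s['tool_pos'],s['wrist_force'],s['moment'],s['finger_gap'])
snap('top','top1');snap('side','side1')
o=s['tool_pos'].copy()
for dz in (-155,-215,-283): print(dz,w2px('top',o+[0,0,dz]),w2px('side',o+[0,0,dz]))
sheet('c2',[('top1',190,180,100,75),('side1',225,60,100,75),('side1',245,95,60,45),('top1',190,0,200,150)])
```

```text
[504.09298018 192.25929963 406.8873582 ] [ 0.04736201 -0.15183234 -5.00520981] [-0.0006866  -0.01256579  0.04778733] 32.18382186275431
-155 [[224.71199046 230.50182238]] [[272.56015683  82.84872606]]
-215 [[229.99319563 231.62527848]] [[275.11612762 110.76643606]]
-283 [[235.22353277 232.73832798]] [[277.71673903 138.89284982]]
```

View pics/c2.png

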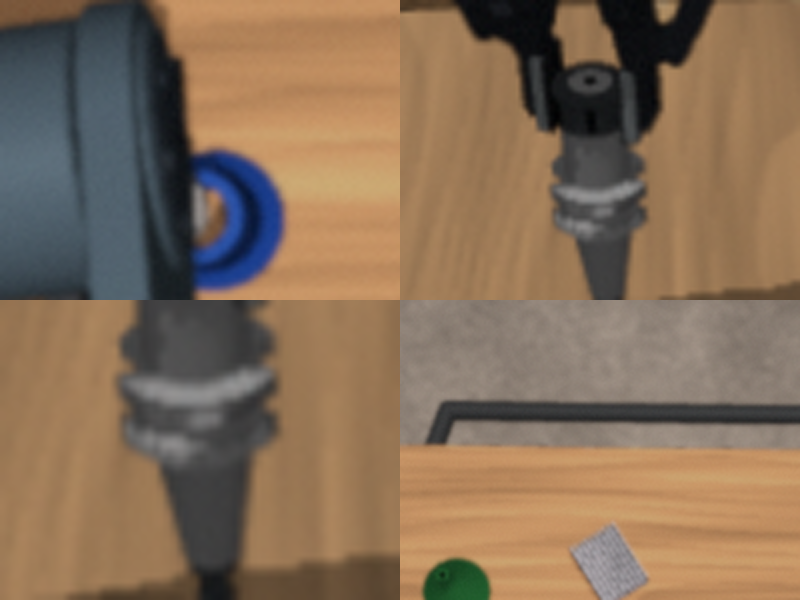

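>>> send_rows(xyz=[[3.5,-11.5,0],[6,-20,0],[6,-20.5,0],[6,-20.5,0],[6,-20.5,0],[6,-20.5,0],[6,-20.5,0],[6,-20.5,0],[6,-20.5,0],[6,-20.5,0],[5.4,-18.8,0],[4,-14,0]], twist=[[0,0,1],[0,0,2],[0,0,2],[0,0,2],[0,0,2],[0,0,2],[0,0,2],[0,0,2],[0,0,2],[0,0,2],[0,0,2],[0,0,2]], jaw=[-1,-1,-1,-1,-1,-1,-1,-1,-1,-1,-1,-1])

```text
t: 4.95
tool_pos: [570.9, -37.7, 404.2]
ee_rot: [0.669, 0.744, -0.001, -0.001]
wrist_force: [0.4, -0.1, -5.9]
finger_gap: 32.3
```

>>> send_rows(xyz=[[0,0,0],[0,0,0],[0,0,-8],[0,0,0],[0,0,0]], twist=[[0,0,0],[0,0,0],[0,0,0],[0,0,0],[0,0,0]], jaw=[-1,-1,-1,-1,-1])

```text
t: 5.37
tool_pos: [570.3, -35.1, 396.4]
ee_rot: [0.669, 0.744, -0.001, -0.001]
wrist_force: [0.6, 0.1, -5.4]
finger_gap: 32.1
```

Run:
```python
from h import *
from crop import *
s=telemetry.sense();print(s['tool_pos'],s['ee_rot'],s['wrist_force'],s['moment'],s['q'])
snap('side','side2');snap('top','top2')
o=s['tool_pos'].copy()
for dz in (-148,-195,-217,-285): print(dz,w2px('side',o+[0,0,dz]))
print(w2px('side',[571,-35.3,92]),w2px('side',[571,-35.3,100]))
sheet('c3',[('side2',270,160,80,60),('side2',270,210,100,75),('top2',305,174,80,60),('side2',220,100,200,150)])
```

```text
[570.30322457 -35.14638221 396.37504051] [ 6.68594600e-01  7.43625980e-01 -5.03977043e-04 -1.18672008e-03] [ 0.58362155  0.14314111 -5.41270839] [0.00220838 0.04521196 0.03025166] [-2.69245719e-01  1.80971599e-01  1.62403733e+00  1.62759387e-04
  1.33915746e+00 -3.75443615e-01]
-148 [[316.50481331 176.42807398]]
-195 [[316.59278904 198.80012065]]
-217 [[316.63051197 208.41122623]]
-285 [[316.73521234 235.14477254]]
[[317.18438362 242.0918685 ]] [[317.17714173 239.28400007]]
```

View pics/c3.png

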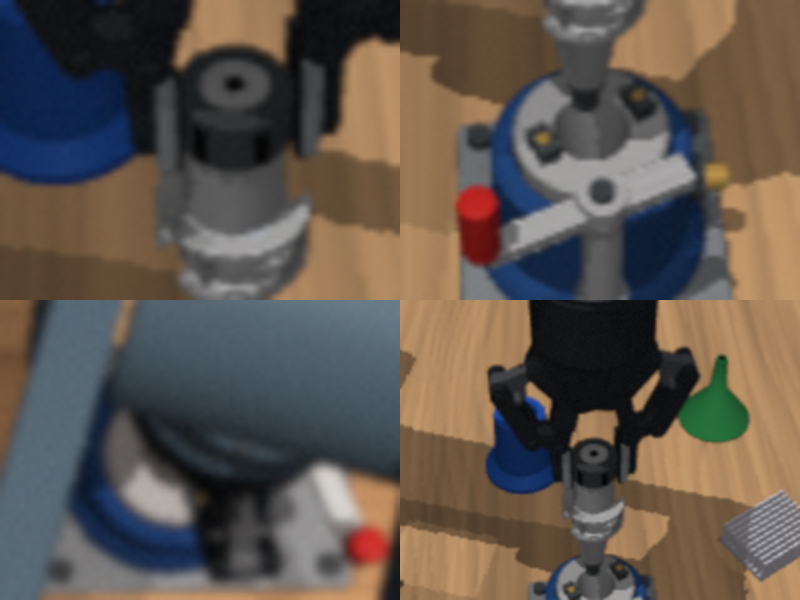

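The holder hangs straight, its tip at side-crop pixel (588,100), over the bore centre at about (592,120). Descending into the bore.

>>> send_rows(xyz=[[0.5,0,-8],[0,0,-10],[0,0,-10],[0,0,-10],[0,0,-10],[0,0,-8],[0,0,-6],[0,0,-4],[0,0,0],[0,0,0]], twist=[[0,0,0],[0,0,0],[0,0,0],[0,0,0],[0,0,0],[0,0,0],[0,0,0],[0,0,0],[0,0,0],[0,0,0]], jaw=[-1,-1,-1,-1,-1,-1,-1,-1,-1,-1])

```text
t: 6.3
tool_pos: [571.4, -36.1, 331.7]
ee_rot: [0.669, 0.743, -0.0, -0.0]
wrist_force: [0.3, 0.1, -5.2]
finger_gap: 32.1
```

>>> send_rows(xyz=[[0,0,-2],[0,0,-2],[0,0,-1],[0,0,0]], twist=[[0,0,0],[0,0,0],[0,0,0],[0,0,0]], jaw=[-1,-1,-1,-1])

```text
t: 6.63
tool_pos: [571.3, -36.0, 326.6]
ee_rot: [0.669, 0.743, 0.0, -0.0]
wrist_force: [0.1, 0.5, -4.8]
finger_gap: 31.9
```

>>> send_rows(xyz=[[0,0,-2],[0,0,-1],[0,0,0],[0,0,0]], twist=[[0,0,0],[0,0,0],[0,0,0],[0,0,0]], jaw=[-1,-1,-1,-1])

```text
t: 6.97
tool_pos: [571.3, -36.0, 323.6]
ee_rot: [0.669, 0.743, 0.0, -0.0]
wrist_force: [0.2, 1.5, -6.4]
finger_gap: 31.7
```

>>> send_rows(xyz=[[0,0,-1],[0,0,-1],[0,0,0],[0,0,0]], twist=[[0,0,0],[0,0,0],[0,0,0],[0,0,0]], jaw=[-1,-1,-1,-1])

```text
t: 7.3
tool_pos: [571.3, -36.0, 321.6]
ee_rot: [0.669, 0.743, 0.0, -0.0]
wrist_force: [1.1, 0.9, -5.1]
finger_gap: 32.4
```

>>> send_rows(xyz=[[0,0,-1],[0,0,-1],[0,0,0],[0,0,0]], twist=[[0,0,0],[0,0,0],[0,0,0],[0,0,0]], jaw=[-1,-1,-1,-1])

```text
t: 7.63
tool_pos: [571.3, -36.0, 319.6]
ee_rot: [0.669, 0.743, 0.0, -0.0]
wrist_force: [1.2, 0.7, -5.1]
finger_gap: 31.9
```

>>> send_rows(xyz=[[0,0,-1],[0,0,-0.5],[0,0,0],[0,0,0]], twist=[[0,0,0],[0,0,0],[0,0,0],[0,0,0]], jaw=[-1,-1,-1,-1])

```text
t: 7.97
tool_pos: [571.3, -36.0, 318.2]
ee_rot: [0.669, 0.743, 0.0, -0.0]
wrist_force: [0.7, 1.1, -5.9]
finger_gap: 32.2
```

>>> send_rows(xyz=[[0,0,-0.7],[0,0,-0.5],[0,0,0],[0,0,0]], twist=[[0,0,0],[0,0,0],[0,0,0],[0,0,0]], jaw=[-1,-1,-1,-1])

```text
t: 8.3
tool_pos: [571.3, -36.0, 317.0]
ee_rot: [0.669, 0.743, 0.0, -0.0]
wrist_force: [1.4, 1.9, -5.6]
finger_gap: 31.8
```

>>> send_rows(xyz=[[0,0,-0.7],[0,0,-0.5],[0,0,0],[0,0,0]], twist=[[0,0,0],[0,0,0],[0,0,0],[0,0,0]], jaw=[-1,-1,-1,-1])

```text
t: 8.63
tool_pos: [571.5, -36.1, 316.2]
ee_rot: [0.669, 0.743, 0.0, 0.0]
wrist_force: [0.8, 1.4, -1.6]
finger_gap: 32.2
```

>>> send_rows(xyz=[[0,0,-0.5],[0,0,0],[0,0,0],[0,0,0],[0,0,0]], twist=[[0,0,0],[0,0,1],[0,0,1],[0,0,1],[0,0,0]], jaw=[-1,-1,-1,-1,-1])

```text
t: 9.05
tool_pos: [571.2, -35.8, 314.7]
ee_rot: [0.649, 0.761, 0.0, -0.0]
wrist_force: [2.2, 2.2, -5.9]
finger_gap: 32.5
```

```bash
python3 -c "
from h import *
s=telemetry.sense()
for k in('tool_pos','ee_rot','wrist_force','moment'):print(k,s[k])"
```

```text
tool_pos [571.17816165 -35.81084369 314.68342613]
ee_rot [ 6.48654111e-01  7.61083215e-01  5.91905777e-05 -4.25734274e-04]
wrist_force [ 2.19918062  2.21622357 -5.92720254]
moment [ 0.55285061 -0.34751366 -0.05223116]
```

Z dropped 1.5 mm and the force is back to just the holder's weight, so the slots have started over the dogs. I'll ease it sideways with the force and go down gently.

>>> send_rows(xyz=[[0.3,0.4,0],[0,0,-0.7],[0,0,-0.7],[0,0,0]], twist=[[0,0,0],[0,0,0],[0,0,0],[0,0,0]], jaw=[-1,-1,-1,-1])

```text
t: 9.38
tool_pos: [571.4, -35.5, 313.4]
ee_rot: [0.649, 0.761, -0.0, -0.0]
wrist_force: [0.5, 2.5, -5.8]
finger_gap: 32.4
```

```bash
cat > s.py <<'E'
from h import *
s=telemetry.sense()
for k in('tool_pos','ee_rot','wrist_force','moment'):print(k,np.round(s[k],3))
E
python3 s.py
```

```text
tool_pos [571.44  -35.542 313.389]
ee_rot [ 0.649  0.761 -0.    -0.   ]
wrist_force [ 0.495  2.536 -5.783]
moment [ 0.52  -0.154 -0.037]
```

>>> send_rows(xyz=[[0,0.5,0],[0,0,-0.7],[0,0,-0.7],[0,0,0]], twist=[[0,0,0],[0,0,0],[0,0,0],[0,0,0]], jaw=[-1,-1,-1,-1])

```text
t: 9.72
tool_pos: [571.5, -35.2, 312.3]
ee_rot: [0.649, 0.761, -0.0, -0.0]
wrist_force: [-0.4, 1.7, -5.8]
finger_gap: 32.2
```

```bash
python3 s.py
```

```text
tool_pos [571.534 -35.168 312.267]
ee_rot [ 0.649  0.761 -0.    -0.   ]
wrist_force [-0.394  1.732 -5.847]
moment [ 0.453  0.054 -0.057]
```

>>> send_rows(xyz=[[0,0.5,0],[0,0,-0.7],[0,0,-0.7],[0,0,0]], twist=[[0,0,0],[0,0,0],[0,0,0],[0,0,0]], jaw=[-1,-1,-1,-1])

```text
t: 10.05
tool_pos: [571.6, -34.7, 311.0]
ee_rot: [0.649, 0.761, -0.0, 0.0]
wrist_force: [-0.4, 1.1, -5.7]
finger_gap: 32.2
```

```bash
python3 s.py
```

```text
tool_pos [571.641 -34.707 310.975]
ee_rot [ 0.649  0.761 -0.     0.   ]
wrist_force [-0.406  1.092 -5.706]
moment [ 0.24  -0.093 -0.056]
```

>>> send_rows(xyz=[[0,0.3,0],[0,0,-0.6],[0,0,-0.6],[0,0,0]], twist=[[0,0,0],[0,0,0],[0,0,0],[0,0,0]], jaw=[-1,-1,-1,-1])

```text
t: 10.38
tool_pos: [571.7, -34.4, 309.8]
ee_rot: [0.649, 0.761, 0.0, 0.0]
wrist_force: [0.4, 0.3, -4.9]
finger_gap: 32.0
```

```bash
python3 s.py
```

```text
tool_pos [571.654 -34.376 309.817]
ee_rot [0.649 0.761 0.    0.   ]
wrist_force [ 0.386  0.32  -4.924]
moment [ 0.206 -0.08   0.009]
```

>>> send_rows(xyz=[[0,0.1,-0.5],[0,0,-0.5],[0,0,0]], twist=[[0,0,0],[0,0,0],[0,0,0]], jaw=[-1,-1,-1])

```text
t: 10.63
tool_pos: [571.7, -34.2, 309.2]
ee_rot: [0.649, 0.761, 0.0, 0.0]
wrist_force: [-1.0, 0.7, -2.6]
finger_gap: 32.3
```

>>> send_rows(xyz=[[0,0,-0.4],[0,0,-0.4],[0,0,0]], twist=[[0,0,0],[0,0,0],[0,0,0]], jaw=[-1,-1,-1])

```text
t: 10.88
tool_pos: [571.8, -34.2, 309.1]
ee_rot: [0.649, 0.761, 0.0, 0.0]
wrist_force: [-4.4, 2.2, 5.9]
finger_gap: 32.1
```

```bash
python3 s.py
```

```text
tool_pos [571.834 -34.179 309.117]
ee_rot [0.649 0.761 0.    0.   ]
wrist_force [-4.355  2.166  5.855]
moment [ 0.514  0.551 -0.091]
```

Resting at 309.1 with side forces, possibly a little short of home. Following the side force to relieve it.

>>> send_rows(xyz=[[-0.3,0.2,0],[0,0,0],[0,0,0]], twist=[[0,0,0],[0,0,0],[0,0,0]], jaw=[-1,-1,-1])

```text
t: 11.13
tool_pos: [571.7, -34.0, 309.1]
ee_rot: [0.649, 0.761, 0.0, 0.001]
wrist_force: [-3.0, 2.5, 6.6]
finger_gap: 32.2
```

```bash
python3 s.py
```

```text
tool_pos [571.663 -34.046 309.081]
ee_rot [0.649 0.761 0.    0.001]
wrist_force [-3.009  2.478  6.583]
moment [ 0.488  0.37  -0.027]
```

>>> send_rows(xyz=[[-0.4,0.3,0],[0,0,0],[0,0,0]], twist=[[0,0,0.7],[0,0,0.7],[0,0,0]], jaw=[-1,-1,-1])

```text
t: 11.38
tool_pos: [571.4, -33.8, 309.0]
ee_rot: [0.64, 0.769, 0.001, 0.001]
wrist_force: [-1.3, 3.2, 6.2]
finger_gap: 32.0
```

```bash
python3 s.py
```

```text
tool_pos [571.37  -33.762 309.031]
ee_rot [0.64  0.769 0.001 0.001]
wrist_force [-1.279  3.221  6.188]
moment [ 0.395  0.215 -0.074]
```

>>> send_rows(xyz=[[0,0,0],[0,0,0],[0,0,0],[0,0,0],[0,0,0]], twist=[[0,0,-0.7],[0,0,-0.7],[0,0,-0.7],[0,0,-0.7],[0,0,0]], jaw=[-1,-1,-1,-1,-1])

```text
t: 11.8
tool_pos: [571.4, -33.8, 309.0]
ee_rot: [0.659, 0.752, 0.001, 0.001]
wrist_force: [-1.0, 2.7, 5.3]
finger_gap: 32.4
```

```bash
python3 s.py
```

```text
tool_pos [571.441 -33.801 309.043]
ee_rot [0.659 0.752 0.001 0.001]
wrist_force [-0.967  2.69   5.297]
moment [0.405 0.132 0.036]
```

>>> send_rows(xyz=[[0,0,0.5],[0,0,0],[0,0,0],[0,0,0],[0,0,0],[0,0,0],[0,0,0]], twist=[[0,0,0],[0,0,0],[0,0,0],[0,0,0],[0,0,0],[0,0,0],[0,0,0]], jaw=[-1,-0.2,-0.1,0,0.1,0.2,0.2], newtons=30)

```text
t: 12.38
tool_pos: [570.9, -33.8, 308.5]
ee_rot: [0.658, 0.753, -0.0, -0.0]
wrist_force: [-0.1, 0.4, 0.1]
finger_gap: 51.3
```

Run:
```python
from h import *
from crop import *
s=telemetry.sense()
for k in('tool_pos','ee_rot','wrist_force','moment','finger_gap'):print(k,np.round(s[k],3))
snap('side','side3')
sheet('c4',[('side3',270,190,80,60),('side3',270,210,100,75),('side3',290,205,60,45),('side3',220,140,200,150)])
for z in(92,114,152,161):print(z,w2px('side',[571.4,-34.2,z]))
```

```text
tool_pos [570.926 -33.834 308.502]
ee_rot [ 0.658  0.753 -0.    -0.   ]
wrist_force [-0.108  0.422  0.05 ]
moment [0.025 0.007 0.038]
finger_gap 51.266
92 [[317.39340549 241.54243915]]
114 [[317.37832452 233.69342899]]
152 [[317.35025629 219.181565  ]]
161 [[317.3432021  215.55377748]]
```

View pics/c4.png

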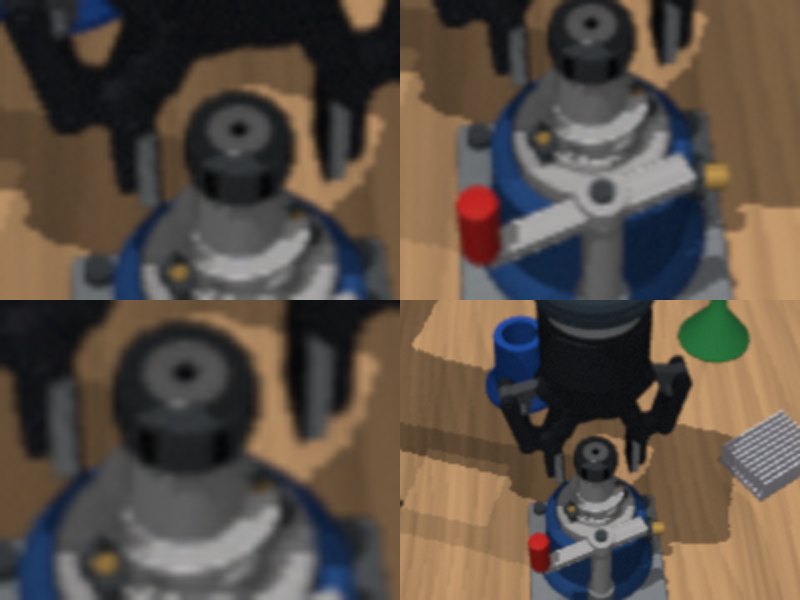

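The nut top is at side-crop pixel (239,129), which agrees with z ≈ 161 (home), and the slots sit over the dogs. I'll lift off and press lightly on the nut top with shut fingers to confirm it's seated.

>>> send_rows(xyz=[[0,0,10],[0,0,15],[0,0,15],[0,0,12],[0.5,-0.4,0],[0,0,0],[0,0,0],[0,0,-5],[0,0,-10],[0,0,-4],[0,0,0]], twist=[[0,0,0],[0,0,0],[0,0,0],[0,0,0],[0,0,0],[0,0,0],[0,0,0],[0,0,0],[0,0,0],[0,0,0],[0,0,0]], jaw=[0.2,0.2,0.2,0,-0.5,-1,-1,-1,-1,-1,-1])

```text
t: 13.35
tool_pos: [570.6, -34.0, 338.9]
ee_rot: [0.658, 0.753, -0.001, -0.002]
wrist_force: [0.1, -0.3, -0.4]
finger_gap: -0.2
```

>>> send_rows(xyz=[[0,0,-1],[0,0,-1],[0,0,0]], twist=[[0,0,0],[0,0,0],[0,0,0]], jaw=[-1,-1,-1])

```text
t: 13.6
tool_pos: [571.5, -34.2, 339.5]
ee_rot: [0.658, 0.753, -0.0, -0.0]
wrist_force: [0.1, 0.3, -0.0]
finger_gap: -0.1
```

>>> send_rows(xyz=[[0,0,-1.5],[0,0,-1.5],[0,0,0]], twist=[[0,0,0],[0,0,0],[0,0,0]], jaw=[-1,-1,-1])

```text
t: 13.85
tool_pos: [571.4, -34.1, 336.4]
ee_rot: [0.658, 0.753, -0.0, -0.0]
wrist_force: [0.5, -0.5, -0.4]
finger_gap: 0.0
```

>>> send_rows(xyz=[[0,0,-1],[0,0,-1],[0,0,0]], twist=[[0,0,0],[0,0,0],[0,0,0]], jaw=[-1,-1,-1])

```text
t: 14.1
tool_pos: [571.5, -34.1, 334.6]
ee_rot: [0.658, 0.753, 0.0, 0.0]
wrist_force: [0.2, -0.6, -0.3]
finger_gap: 0.3
```

>>> send_rows(xyz=[[0,0,-0.6],[0,0,0],[0,0,0]], twist=[[0,0,0],[0,0,0],[0,0,0]], jaw=[-1,-1,-1])

```text
t: 14.35
tool_pos: [571.6, -34.2, 334.4]
ee_rot: [0.658, 0.753, 0.0, 0.0]
wrist_force: [-1.3, -0.4, 4.0]
finger_gap: 0.0
```

>>> send_rows(xyz=[[0,0,-0.6],[0,0,0],[0,0,0]], twist=[[0,0,0],[0,0,0],[0,0,0]], jaw=[-1,-1,-1])

```text
t: 14.6
tool_pos: [571.7, -34.1, 334.4]
ee_rot: [0.658, 0.753, 0.0, 0.001]
wrist_force: [-1.7, 0.5, 7.0]
finger_gap: -0.4
```

>>> send_rows(xyz=[[0,0,-0.6],[0,0,0],[0,0,0]], twist=[[0,0,0],[0,0,0],[0,0,0]], jaw=[-1,-1,-1])

```text
t: 14.85
tool_pos: [571.7, -34.1, 334.4]
ee_rot: [0.658, 0.753, 0.0, 0.001]
wrist_force: [-2.9, 0.1, 10.3]
finger_gap: 0.1
```

Contact is firm and steady at TCP 334.4, meaning the nut top is at 161.4 against 161 expected, so the holder is home. Next is the clasp: going above the knob at about (526.4,-109).

>>> send_rows(xyz=[[0,0,18],[0,0,20],[-4.5,-7.5,0],[-4.5,-7.5,0],[-4.5,-7.5,0],[-4.5,-7.5,0],[-4.5,-7.5,0],[-4.5,-7.5,0],[-4.5,-7.5,0],[-4.5,-7.5,0],[-4.5,-7.5,0],[-4.5,-7.5,0]], twist=[[0,0,0],[0,0,0],[0,0,-6.8],[0,0,-6.8],[0,0,-6.8],[0,0,-6.8],[0,0,-6.8],[0,0,-6.8],[0,0,-6.8],[0,0,-6.8],[0,0,-6.8],[0,0,-6.8]], jaw=[-1,-1,0.05,0.05,0.05,0.05,0.05,0.05,0.05,0.05,0.05,0.05])

```text
t: 15.85
tool_pos: [526.1, -109.5, 370.4]
ee_rot: [0.967, 0.253, -0.0, -0.0]
wrist_force: [0.4, 1.0, 0.4]
finger_gap: 44.9
```

>>> send_rows(xyz=[[0,0,0],[0,0,0],[0,0,-10],[0,0,-10],[0,0,0],[0,0,0]], twist=[[0,0,0],[0,0,0],[0,0,0],[0,0,0],[0,0,0],[0,0,0]], jaw=[0.05,0.05,0.05,0.05,0.05,0.05])

```text
t: 16.35
tool_pos: [526.1, -108.6, 349.2]
ee_rot: [0.967, 0.256, -0.001, -0.001]
wrist_force: [-0.0, -0.1, -0.6]
finger_gap: 45.1
```

Run:
```python
from h import *
from crop import *
s=telemetry.sense()
for k in('tool_pos','ee_rot','wrist_force','finger_gap'):print(k,np.round(s[k],3))
snap('side','side4')
sheet('c5',[('side4',250,200,100,75),('side4',270,190,80,60),('side4',220,140,200,150),('side4',220,140,200,150)])
```

```text
tool_pos [ 526.113 -108.586  349.244]
ee_rot [ 0.967  0.256 -0.001 -0.001]
wrist_force [-0.024 -0.051 -0.586]
finger_gap 45.089
```

View pics/c5.png

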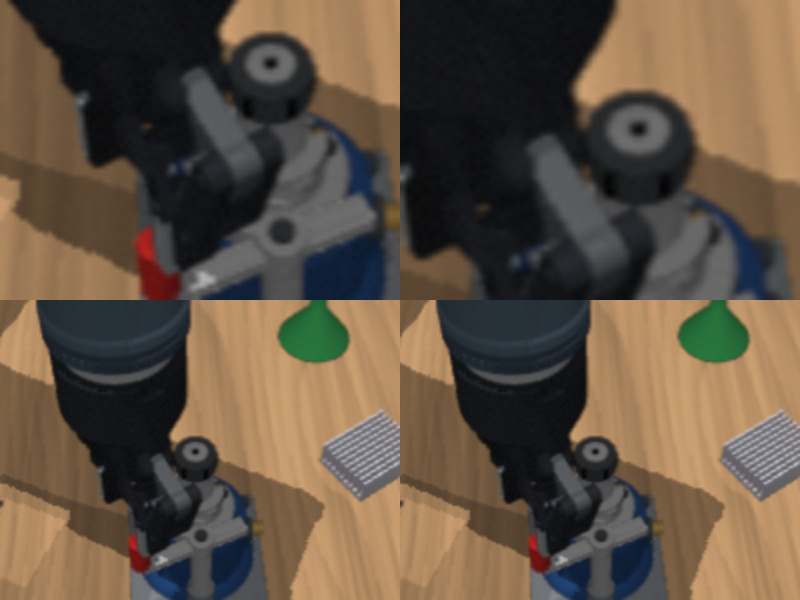

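The fingers straddle the red knob (side crop about (157,262)) and stay clear of the nut. Descending around it and closing to a loose cage.

>>> send_rows(xyz=[[0,0,-8],[0,0,-8],[0,0,-8],[0,0,-8],[0,0,-8],[0,0,0],[0,0,0],[0,0,0]], twist=[[0,0,0],[0,0,0],[0,0,0],[0,0,0],[0,0,0],[0,0,0],[0,0,0],[0,0,0]], jaw=[0.05,0.05,0.05,0.05,0.05,-0.2,-0.4,-0.45], newtons=20)

```text
t: 17.07
tool_pos: [526.6, -109.2, 310.9]
ee_rot: [0.967, 0.256, 0.0, 0.0]
wrist_force: [-0.1, 0.3, 0.4]
finger_gap: 23.0
```

>>> send_rows(xyz=[[0,0,0],[0,0,0]], twist=[[0,0,0],[0,0,0]], jaw=[-0.45,-0.45])

```text
t: 17.23
tool_pos: [526.7, -109.2, 311.3]
ee_rot: [0.967, 0.256, 0.0, 0.0]
wrist_force: [-0.4, 0.9, -0.1]
finger_gap: 23.3
```

>>> send_rows(xyz=[[2.3,-4.8,0],[2.7,-4.4,0],[3.2,-4.2,0],[3.6,-3.8,0],[4.0,-3.4,0],[4.3,-2.9,0],[0,0,0]], twist=[[0,0,6],[0,0,6],[0,0,6],[0,0,6],[0,0,6],[0,0,6],[0,0,0]], jaw=[-0.45,-0.45,-0.45,-0.45,-0.45,-0.45,-0.45])

```text
t: 17.82
tool_pos: [546.9, -133.1, 311.2]
ee_rot: [0.839, 0.543, 0.0, 0.0]
wrist_force: [0.3, -0.0, -0.2]
finger_gap: 23.5
```

>>> send_rows(xyz=[[4.6,-2.5,0],[4.8,-2.0,0],[5.0,-1.5,0],[5.2,-1.0,0],[0,0,0]], twist=[[0,0,6],[0,0,6],[0,0,6],[0,0,6],[0,0,0]], jaw=[-0.45,-0.45,-0.45,-0.45,-0.45])

```text
t: 18.23
tool_pos: [566.5, -139.7, 311.0]
ee_rot: [0.709, 0.705, 0.0, 0.0]
wrist_force: [-0.0, -0.2, 0.5]
finger_gap: 23.4
```

>>> send_rows(xyz=[[2,0,0],[1,0,0],[0,0,0]], twist=[[0,0,0],[0,0,0],[0,0,0]], jaw=[-0.45,-0.45,-0.45])

```text
t: 18.48
tool_pos: [569.0, -139.7, 310.8]
ee_rot: [0.71, 0.704, -0.0, 0.0]
wrist_force: [-1.6, -1.4, 0.9]
finger_gap: 23.5
```

>>> send_rows(xyz=[[1,0,0],[1,0,0],[0,0,0]], twist=[[0,0,0],[0,0,0],[0,0,0]], jaw=[-0.45,-0.45,-0.45])

```text
t: 18.73
tool_pos: [571.1, -139.7, 310.7]
ee_rot: [0.71, 0.705, -0.0, -0.0]
wrist_force: [-1.4, -1.6, 0.2]
finger_gap: 23.3
```

>>> send_rows(xyz=[[1,0,0],[1,0,0],[0,0,0]], twist=[[0,0,0],[0,0,0],[0,0,0]], jaw=[-0.45,-0.45,-0.45])

```text
t: 18.98
tool_pos: [573.3, -139.6, 310.8]
ee_rot: [0.709, 0.705, 0.0, 0.0]
wrist_force: [-0.8, -1.1, -0.1]
finger_gap: 23.7
```

>>> send_rows(xyz=[[1,0,0],[0.5,0,0],[0,0,0]], twist=[[0,0,0],[0,0,0],[0,0,0]], jaw=[-0.45,-0.45,-0.45])

```text
t: 19.23
tool_pos: [574.8, -139.6, 310.8]
ee_rot: [0.709, 0.705, 0.0, 0.0]
wrist_force: [-1.8, -1.5, -0.1]
finger_gap: 23.7
```

>>> send_rows(xyz=[[1,0,0],[0.5,0,0],[0,0,0]], twist=[[0,0,0],[0,0,0],[0,0,0]], jaw=[-0.45,-0.45,-0.45])

```text
t: 19.48
tool_pos: [576.2, -139.6, 310.8]
ee_rot: [0.709, 0.705, 0.0, 0.0]
wrist_force: [-1.5, -0.9, -0.5]
finger_gap: 23.4
```

Run:
```python
from h import *
from crop import *
s=telemetry.sense()
for k in('tool_pos','ee_rot','wrist_force','moment','finger_gap'):print(k,np.round(s[k],3))
snap('side','side5');snap('top','top5')
sheet('c6',[('side5',270,200,100,75),('side5',220,140,200,150),('top5',305,174,80,60),('top5',285,150,120,90)])
```

```text
tool_pos [ 576.217 -139.636  310.768]
ee_rot [0.709 0.705 0.    0.   ]
wrist_force [-1.509 -0.929 -0.492]
moment [-0.171  0.201 -0.005]
finger_gap 23.445
```

View pics/c6.png

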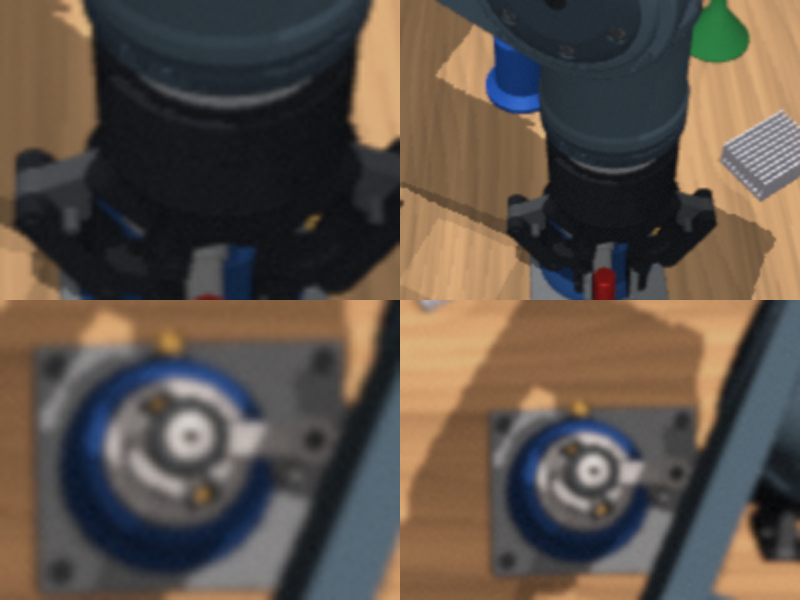

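The hook lies over the flange (top crop about (248,437)) and is a few degrees short of pointing at the axis. Continuing to the stop.

>>> send_rows(xyz=[[1,0,0],[0.5,0,0],[0,0,0]], twist=[[0,0,0],[0,0,0],[0,0,0]], jaw=[-0.45,-0.45,-0.45])

```text
t: 19.83
tool_pos: [577.7, -139.6, 310.8]
ee_rot: [0.709, 0.705, 0.0, 0.0]
wrist_force: [-1.8, -1.4, -0.7]
finger_gap: 23.5
```

>>> send_rows(xyz=[[1,0,0],[0.5,0,0],[0,0,0]], twist=[[0,0,0],[0,0,0],[0,0,0]], jaw=[-0.45,-0.45,-0.45])

```text
t: 20.08
tool_pos: [578.7, -139.7, 310.7]
ee_rot: [0.709, 0.705, -0.001, -0.001]
wrist_force: [-6.4, -1.6, 3.3]
finger_gap: 23.4
```

>>> send_rows(xyz=[[1,0,0],[0.5,0,0],[0,0,0]], twist=[[0,0,0],[0,0,0],[0,0,0]], jaw=[-0.45,-0.45,-0.45])

```text
t: 20.33
tool_pos: [579.4, -139.7, 310.6]
ee_rot: [0.709, 0.705, -0.002, -0.002]
wrist_force: [-12.1, -1.6, 5.5]
finger_gap: 23.5
```

Stop felt (12 N, knob centre about x = 575, which matches the shut position). Centring on the knob and backing straight up.

>>> send_rows(xyz=[[-2.5,0,0],[-2.3,0,0],[0,0,0],[0,0,0],[0,0,10],[0,0,15],[0,0,20],[0,0,20],[0,0,20],[0,0,10]], twist=[[0,0,0],[0,0,0],[0,0,0],[0,0,0],[0,0,0],[0,0,0],[0,0,0],[0,0,0],[0,0,0],[0,0,0]], jaw=[-0.45,-0.45,-0.2,-0.1,0,0,0,0,0,0])

```text
t: 21.17
tool_pos: [576.5, -139.8, 409.6]
ee_rot: [0.709, 0.705, 0.001, 0.002]
wrist_force: [0.5, -0.9, -0.0]
finger_gap: 42.7
```

>>> send_rows(xyz=[[-20,-20,10],[-30,-25,5],[-30,-25,0],[-30,-25,0],[-30,-25,0],[-30,-25,0],[0,0,0],[0,0,0],[0,0,0]], twist=[[0,0,0],[0,0,0],[0,0,0],[0,0,0],[0,0,0],[0,0,0],[0,0,0],[0,0,0],[0,0,0]], jaw=[0,0,0,0,0,0,0,0,0])

```text
t: 21.92
tool_pos: [405.9, -284.7, 421.0]
ee_rot: [0.71, 0.704, 0.0, 0.0]
wrist_force: [0.7, 1.2, -0.0]
finger_gap: 42.4
```

Run:
```python
from h import *
from crop import *
s=telemetry.sense();print(s['t'],s['tool_pos'],s['wrist_force'])
snap('side','side6');snap('top','top6')
sheet('c7',[('top6',305,174,80,60),('side6',270,200,100,75),('top6',180,90,240,180),('side6',140,60,320,240)])
```

```text
21.9167 [ 405.88099237 -284.71223531  421.02234887] [ 7.38012041e-01  1.18172282e+00 -1.04439997e-03]
```

View pics/c7.png

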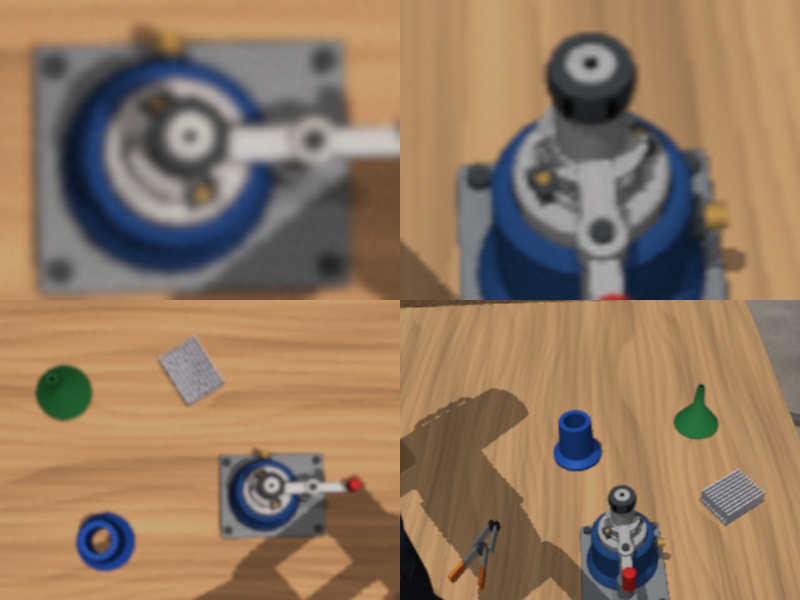

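The last pictures show the lever in line with the pivot and axis, parallel to the base plate edge, with the hook over the flange. The bystanders are where they were and the arm is clear. Handing in.

```bash
python3 -c "
from workcell import manip
print(manip.sign_off())"
```

```text
the job is handed in; nothing more can be done
None
```

The tool holder is seated in the spindle with its slots over the dogs, and the clasp is shut over its flange. I handed the job in at about 22 s of the 72 s allowed.

- **Seating:** I lowered the holder with a few newtons of force. It touched the dogs, and after a turn of about 3° the slots dropped over them. I eased it down along the side forces until it stopped, about 7 mm below first contact with the dogs, where 8 mm was expected. The push was about 11 N.
- **Height check:** After letting go, pressing lightly on the nut top with shut fingers met firm contact at z ≈ 161.4 mm, against 161 mm expected. The side camera gave the same height. Turning the holder about ±1.5° and easing it sideways under pressure made it sink no further. Those readings leave a few tenths of a millimetre unresolved.
- **Clasp:** I swung the knob round until it met its stop, with the force rising from about 2 N to 12 N and the knob at the computed shut position. The last picture shows the lever in line with pivot and spindle, the hook over the flange.
- **Bystanders:** The heatsink, funnel and spring clamp look unmoved, and the arm is clear of everything.
- **Disagreement:** The clasp started about 1.2 rad from shut by my measurement, not the stated 1.35 rad. I put this down to its starting angle or to measuring error.

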